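# Refit the burner cap on its pin and fold down the pan support

## Task

The portable gas hob has just been cleaned: put its loose black burner cap back on the burner, working it about gently, never forcing it down, until the hole in its underside drops over the burner's locating pin and it sits level and fully home, and let go of it. Then lower the hinged pan support gently until it is fully down over the burner. Leave the other things on the worktop where they are.

Things in the scene. Friction and masses are not known exactly. Their poses are not given: they have to be found in the camera images.
- burner_cap: Loose black enamelled burner cap: round disc 55 mm across, 13 mm thick, 0.1 kg, lying right side up on the worktop right of the hob. Grip it across the rim, which is upright from 3 to 9 mm above the underside. Origin: centre of the underside; z up; its turn about z does not matter. It chips if pressed or dropped on the hob with over 45 N; 5 to 15 N is right for feeling for the pin.
- cap_hole (a point): Mouth of the round blind hole in the middle of the cap's underside (out of sight, at the cap's origin): 10 mm across, 7 mm deep, square-edged. The rest of the underside is flat. While the hole is not over the burner's pin, the cap stands on the pin, 5.5 mm too high, or tilts.
- hob: Portable one-burner gas hob, fixed to the worktop: cream shell 250 mm (x) by 260 mm (y), flat steel top 60 mm above the worktop, knob on its front. Origin: on the worktop below the nominal burner centre; x points from the hob's front to its back (where the hinge is), y to its left, z up. The shell runs from 135 mm in front of the origin to 115 mm behind it.
- burner_seat (a point): Nominal burner centre at rim height (82 mm above the worktop), axes as the hob's. Burner: aluminium crown 45 mm across, 31 mm open middle; at its centre an upright brass pin, 8 mm thick, 5.5 mm above the rim, tapered to 5 mm over the top 2 mm. The crown is screwed down off-centre in its well: it and the pin stand 4 to 7 mm from this point, direction unmeasured, and do not move.
- pan_support (a joint): Angle of the hinged pan support: 0 = folded fully down over the burner; grows as its front is lifted, to 1.9; starts standing up at 1.5 to 1.7. The hinge is stiff: the support stays where it is left, and takes about 1 to 3 N at its front bar to move down.
- support_bar (a point): Middle of the front bar of the pan support (black iron frame, 180 mm long, 150 mm wide): round bar 9 mm thick, 150 mm long, along hob y; its middle 100 mm is free to pinch from above. The support standing, it is the top edge; folded down, it lies 90 mm in front of burner_seat and 104 mm above the worktop. From the hinge axis it is 180 mm ahead and 34 mm up (support down).
- support_hinge (a point): Middle of the pan support's hinge axis, which runs along hob y; 90 mm behind the burner_seat point, 70 mm above the worktop.
- tap_brush: Teal cleaning brush, 147 mm long, lying on the worktop behind the burner cap; bystander. Origin under its middle.
- kitchen_lighter: Red kitchen lighter, 241 mm long, lying near the front edge of the worktop on the right; bystander. Origin under its middle.
- mug: White mug, 80 mm across and 91 mm high, front left; bystander. Origin under its middle.
- teaspoon: Steel teaspoon, 130 mm long, lying near the mug; bystander. Origin under its middle.
- spice_jar_a: Spice jar, 41 mm across, 105 mm high, back right; bystander. Origin under its middle.
- spice_jar_b: Spice jar, 41 mm across, 105 mm high, back right; bystander. Origin under its middle.
- vanilla_dropper: Brown dropper bottle, 33 mm across, 102 mm high, back right; bystander. Origin under its middle.
- espresso_cup_clay: Clay-red espresso cup, 58 mm high, back left by the coffee machine; bystander. Origin under its middle.
There are look-alikes about, which are no part of the job. What is meant by the burner_cap is not pink, and is the larger of those in its own colour.

How it is judged:
By the outcome, as a careful person would: the job done as asked, in the order asked, and still so for the second after the job is handed in, with the robot touching nothing.
It also fails if it takes over 72 s, if anything falls off the work surface, if the arm or the gripper's body presses on something with over 40 N, if the wrist force passes 120 N, or if a joint passes its speed limit or range.

## Robot

A 6-joint arm with a two-finger parallel gripper is mounted at the origin on a cart in front of the work surface, level with it; the furniture and walls round the work are solid. World frame = base frame: x ahead of the robot, y to its left, z up, the work surface at z = 0. Lengths are in m, angles in rad, forces in N, time in s.
With the tool pointing down it reaches from about 0.325 to 0.9 m from the base axis. Payload 3.5 kg.
Tool frame: the origin (TCP) lies between the finger pads; the fingertips stand manip.finger_overhang ahead of it and the grasp point (between the pads) lies 3 mm ahead of it (manip.finger_overhang is the distance from the TCP to the fingertips, in m); z points along the fingers, y is the line along which they close (so a half turn about z gives the same grasp; the last joint's range is limited). The gripper opens to 85 mm and grips with 20 to 120 N. Pads are 22 mm wide; open, the fingers measure 114 mm over their backs; the gripper's body (76 mm by 85 mm) begins 54 mm behind the grasp point. The pads swing forward as they close: fully open they stand 13 mm farther back than shut.
Start: joints at [1.003, 0.276, -0.026, 1.268, 0, 1.467], TCP at [0.28, 0.559, 0.253] pointing down, gripper open.
Joint ranges: [-3.12, 3.12], [-0.85, 1.88], [-1.08, 1.24], [-1.95, 2.15], [-1.57, 1.53], [-3.14, 3.14]. Speed limits (rad/s): [2.57, 2.57, 3.14, 3.14, 3.14, 3.14].

## Interface

Orientations are given as a unit quaternion [w, x, y, z].
In Python, from plant import manip gives the robot as it stands. The module is installed in compiled form; this text tells all that it offers.
- The arm moves only by the tool servo_tool, never from a script. Its argument "targets" is text: rows parted by semicolons, each of 5 numbers parted by spaces: the shift along the tool's x, y, z in m, then the turn about the tool's z in degrees, then the opening, from 0 (shut) to 1 (fully open). In form: dx dy dz yaw grip; .... A call has 1 to 5 rows; each row shifts and turns the commanded pose from where the row before left it, along the tool's axes as they then stand; what a row does not reach is not made up. A row lasts 1/12 s, in which the tool goes at most 41.7 mm and 7.16 degrees, less where a joint would pass 70% of its speed; a pose out of reach is approached as far as the arm can. A call is refused whole if a number of a shift passes 0.0417 or a number of a turn 7.16, either way. A call with a gripper value outside its range is refused whole. The fingers move at their own pace and stop on an object; "grip_force" is the grip in N (left out, the last holds). Time passes only in rows, so rows that do not move let the fingers close. It gives the time, the measured TCP pose, the force, the opening and the grip force at its end, in the units of the state.
- manip.observe(): the state, without advancing time (a new reading comes with each control period).
- manip.camera(name): name is "scene" or "top" or "wrist"; returns (picture, depth): 480x640x3 uint8, red, green, blue; 480x640 float32, m along the optical axis (not along the pixel's ray), 0 where there is no reading.
- manip.get_calibration(name): a dict with "fov_y" (degrees; the focal length in pixels is half the picture's height over the tangent of half this angle, whatever the lens; pixels are square), "cx", "cy" (the principal point, pixels), "k1" (the pictures are not rectified: a ray, as slopes to the right and down, at radius r is drawn at 1 + k1 r^2 times it, then the intrinsics apply), "rvec" (rotation vector, rad) and "tvec" (3), from world to camera coordinates, as OpenCV has them. Camera axes: x right, y down, z forward; pixel columns grow to the right and rows downward; lengths in m; the calibration is good to about 2 mm. A picture is of the moment at which its call begins: read the wrist's pose just before it. get_calibration takes no time and is no camera call; for the wrist camera it gives the pose at the moment of the call.
- manip.sign_off(): hands the job in; it is judged then, once.
Trained networks look in the newest picture that a camera, given by its name, has taken for a name from the list of things; names that differ only in an ending like _2 or _b are one class to them, and where a whole thing is asked for, a point or a joint stands for the part that bears it (a point fixed in the world has none). Each returns a list of dicts, best first, with "conf" (0 to 1); they miss things now and then, are a little off and sometimes report something else, mostly with a low value. They report only what shows in the picture. A call takes as long as a camera call. They do not tell look-alikes from the thing itself.
- manip.masks_of(camera, thing): "mask" (480x640 bool, what is visible of it) and "bbox" ([left, top, right, bottom] in pixels, round what is visible of it).
The state is a dict: "time_s": time; "joint_positions": joint angles; "joint_velocities": joint speeds; "effort": joint torques, N m; "position": TCP position; "tool_rot": TCP orientation; "ft_force": force on the tool from outside, world axes, zero at the start; "torque": the same for the moment, N m; "gripper_width": finger opening in m; "grip_force": force on a finger pad.
Only numpy, scipy, OpenCV 4.12 (cv2) and the standard library are available. Lean on these libraries where they do the work, as an engineer would, in place of code of your own. Each camera call takes 0.05 s, during which the arm holds its last target. There are 200 camera calls.

## Working session

There is one attempt and no reset: what is moved stays moved. The work goes in short steps, Python scripts to look and compute and a tool call to move; the robot and the scene stay as the last step left them, time stands still between calls to the robot, and variables do not carry over. Pictures are saved under pics/ and viewed, at most 10 in all, crops included, and the job is handed in when it is done.

Besides the shell and the picture viewer there is one more tool, called after "Emit:" by a JSON object that holds its "method" and its "body". servo_tool: Moves the arm, as the interface text tells. Its arguments: {"type":"object","properties":{"targets":{"type":"string"},"grip_force":{"type":"number"}},"required":["targets"]}

```bash
mkdir -p pics
cat > h.py <<'E'
import numpy as np, cv2
from plant import manip
from scipy.spatial.transform import Rotation as R
def cam(n):
    c=manip.get_calibration(n); im,d=manip.camera(n); return c,im,d
def world(c,u,v,d):
    f=240/np.tan(np.radians(c["fov_y"])/2)
    x=(np.asarray(u,float)-c["cx"])/f; y=(np.asarray(v,float)-c["cy"])/f
    a,b=x.copy(),y.copy()
    for _ in range(10):
        s=1+c["k1"]*(a*a+b*b); a,b=x/s,y/s
    P=np.stack([a*d,b*d,np.asarray(d,float)*np.ones_like(a)],-1)
    return (P-np.ravel(c["tvec"]))@R.from_rotvec(np.ravel(c["rvec"])).as_matrix()
def pix(c,p):
    f=240/np.tan(np.radians(c["fov_y"])/2)
    q=R.from_rotvec(np.ravel(c["rvec"])).apply(p)+np.ravel(c["tvec"])
    q=q[:2]/q[2]; s=1+c["k1"]*(q@q); return q*s*f+[c["cx"],c["cy"]]
def save(n,im): cv2.imwrite(f"pics/{n}.png",im[...,::-1])
E
python3 - <<'E'
from h import *
o=manip.observe(); print(o, manip.finger_overhang)
for n in ("scene","top"):
    c,im,d=cam(n); save(n,im); print(n,c)
    np.savez(f"{n}.npz",im=im,d=d)
    for t in ("burner_cap","hob","pan_support"):
        for m in manip.masks_of(n,t)[:5]:
            v,u=np.nonzero(m["mask"]&(d>0)); 
            if len(u)==0: continue
            P=world(c,u,v,d[v,u]); print(n,t,round(m["conf"],2),np.round(m["bbox"]),len(u),np.round(np.median(P,0),3),np.round(np.percentile(P,2,axis=0),3),np.round(np.percentile(P,98,axis=0),3),im[v,u].mean(0).round())
E
```

```text
{'time_s': 0.0, 'joint_positions': array([ 1.00261266e+00,  2.77146746e-01, -2.79263958e-02,  1.26795389e+00,
        1.92954462e-05,  1.46735877e+00]), 'joint_velocities': array([-0.00014722,  0.00286813,  0.00039191, -0.00112368,  0.0007025 ,
       -0.00054327]), 'effort': array([ 6.88966929e-05, -4.45508659e+01,  2.95201868e+01,  1.63838599e-02,
       -4.01998914e-04,  1.04655305e-05]), 'position': array([0.27975105, 0.55807579, 0.25212964]), 'tool_rot': array([-3.76656246e-04,  2.30287312e-01,  9.73122043e-01, -1.04987403e-03]), 'ft_force': array([-0.13547645,  0.32064198, -0.34120034]), 'torque': array([ 0.0134218 , -0.01519861,  0.0431471 ]), 'grip_force': 0.0, 'gripper_width': 0.08512629298838766} 0.022
scene {'fov_y': 50.207882650516204, 'cx': 325.5176812759348, 'cy': 235.5961764646772, 'k1': 0.033052875463440747, 'rvec': array([ 1.90438884, -0.9169898 ,  0.55480945]), 'tvec': array([-0.36182854,  0.25045262,  0.85294632])}
scene burner_cap 0.79 [381. 289. 405. 305.] 371 [ 0.507 -0.24   0.013] [ 0.488 -0.261  0.002] [ 0.535 -0.214  0.015] [202. 126. 149.]
scene burner_cap 0
[... 1158 characters left out ...]
-0.332  0.012] [ 0.484 -0.357  0.003] [ 0.535 -0.309  0.017] [79. 74. 73.]
top burner_cap 0.74 [409. 279. 420. 291.] 189 [ 0.416 -0.311  0.009] [ 0.397 -0.33   0.   ] [ 0.433 -0.293  0.014] [88. 83. 81.]
top burner_cap 0.63 [316. 313. 400. 332.] 505 [ 0.322 -0.122  0.015] [ 0.304 -0.269  0.003] [ 0.345 -0.051  0.021] [155.  87.  84.]
top burner_cap 0.63 [159. 180. 190. 200.] 507 [0.683 0.339 0.028] [0.651 0.293 0.004] [0.704 0.36  0.061] [89. 64. 58.]
top hob 0.61 [232. 167. 339. 294.] 10747 [0.553 0.034 0.06 ] [ 0.421 -0.09   0.046] [0.681 0.154 0.253] [158. 153. 156.]
top pan_support 0.6 [239. 167. 320. 202.] 1257 [0.676 0.04  0.144] [ 0.639 -0.041 -0.001] [0.71  0.114 0.256] [84. 80. 79.]
```

View pics/scene.png

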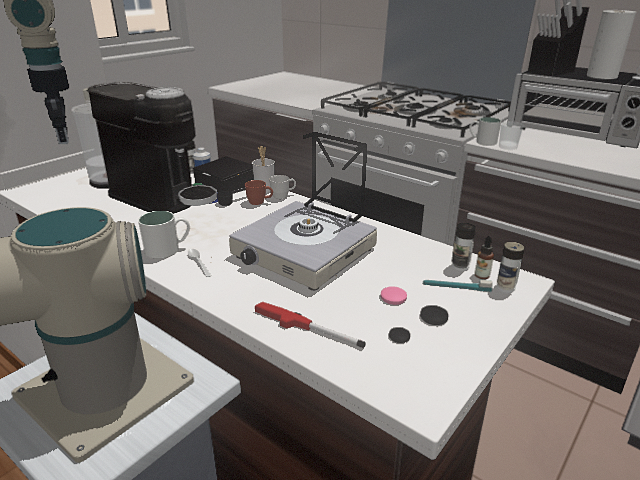

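Run:
```python
from h import *
t=cv2.imread("pics/top.png"); a=cv2.resize(t[220:310,350:470],(800,600),interpolation=cv2.INTER_CUBIC); cv2.imwrite("pics/crop1.png",a)
a=cv2.resize(t[160:300,200:386],(800,600),interpolation=cv2.INTER_CUBIC); cv2.imwrite("pics/crop2.png",a)
```

```text
(no output)
```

View pics/crop1.png

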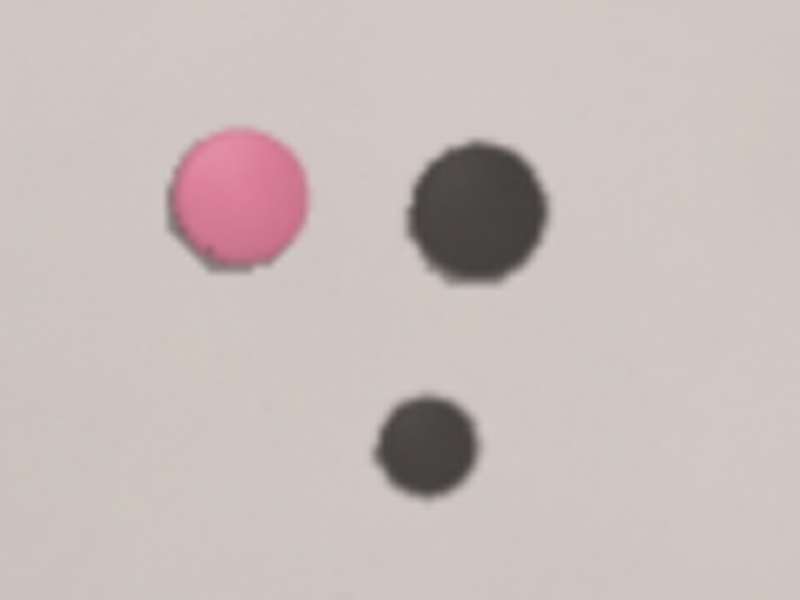

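View pics/crop2.png

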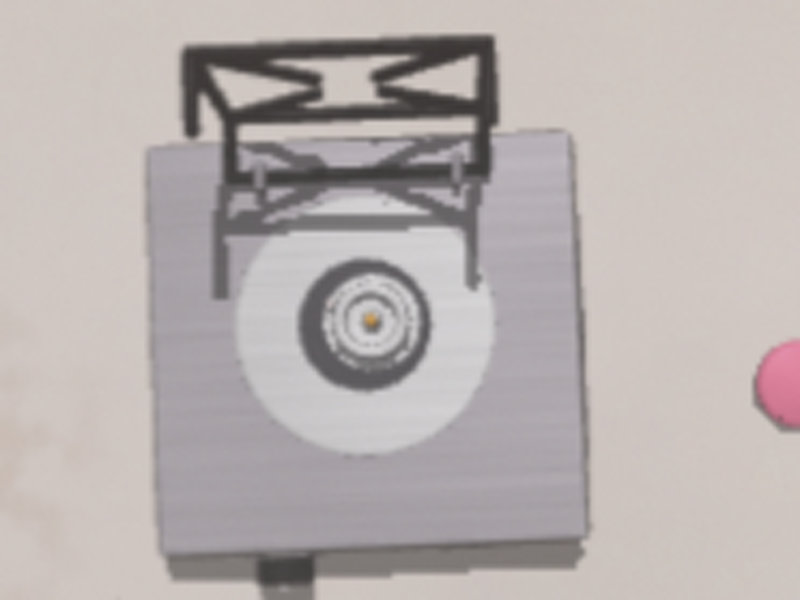

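Look-alikes: the pink cap at scene px (393,296), the small black cap at (399,335) and the large black cap at (433,315). The description fits the large black one, at about (0.505,-0.335), and the close crop confirms the sizes. The pan support is standing. In the top picture the brass pin is at about (286,235).

```bash
cat >> h.py <<'E'
def plane(c,u,v,z):
    A=world(c,u,v,0.5);B=world(c,u,v,1.0); t=(z-A[...,2])/(B-A)[...,2]; return A+(B-A)*t[...,None]
def toolR(o=None):
    q=(o or manip.observe())["tool_rot"]; return R.from_quat([q[1],q[2],q[3],q[0]])
def d2t(delta,o=None): return toolR(o).inv().apply(delta)
E
python3 - <<'E'
from h import *
o=manip.observe(); Rt=toolR(o).as_matrix(); print(Rt.round(3))
c=manip.get_calibration("wrist"); Rc=R.from_rotvec(np.ravel(c["rvec"])).as_matrix(); C=-Rc.T@np.ravel(c["tvec"])
print("cam in tool",(Rt.T@(C-o["position"])).round(4),"axes",(Rt.T@Rc.T).round(3),c["fov_y"],c["k1"])
c=manip.get_calibration("top"); z=np.load("top.npz"); im,d=z["im"],z["d"]
print("pin",plane(c,286.0,234.7,0.0875))
v,u=np.nonzero(d>0);P=world(c,u,v,d[v,u])
for x0,x1,y0,y1 in [(0.2,.75,.2,.7),(.35,.62,.2,.6),(.35,.62,-.15,.2),(.35,.62,-.45,-.15)]:
    s=(P[:,0]>x0)&(P[:,0]<x1)&(P[:,1]>y0)&(P[:,1]<y1); print(x0,x1,y0,y1,np.percentile(P[s,2],[50,99,99.9]).round(3))
m=[k for k in manip.masks_of("top","burner_cap")]
for k in m[:3]:
    b=k["bbox"]; print(plane(c,np.array([b[0],b[2]]),np.array([b[1],b[3]]),0.01))
E
```

```text
[[-0.894  0.448 -0.   ]
 [ 0.448  0.894 -0.   ]
 [ 0.    -0.    -1.   ]]
cam in tool [ 0.0835 -0.0003 -0.1219] axes [[ 0.    -0.945 -0.326]
 [ 1.     0.    -0.   ]
 [ 0.001 -0.326  0.945]] 65.60828588953088 -0.03796678847442943
pin [0.55231329 0.02798789 0.0875    ]
0.2 0.75 0.2 0.7 [0.003 0.671 0.698]
0.35 0.62 0.2 0.6 [0.005 0.333 0.335]
0.35 0.62 -0.15 0.2 [0.058 0.078 0.085]
0.35 0.62 -0.45 -0.15 [0.    0.014 0.017]
[[ 0.5453654  -0.21057776  0.01      ]
 [ 0.47834101 -0.26115512  0.01      ]]
[[ 0.53332053 -0.3096135   0.01      ]
 [ 0.48143761 -0.37075634  0.01      ]]
[[ 0.43643808 -0.29688414  0.01      ]
 [ 0.40311731 -0.32719292  0.01      ]]
```

Emit:
{"method": "servo_tool", "body": {"targets": "-0.018 -0.036 0 0 1; -0.018 -0.036 0 0 1; -0.018 -0.036 0 0 1; -0.018 -0.036 0 0 1; -0.018 -0.036 0 0 1"}}

```text
time_s: 0.87
position: [0.2796, 0.3558, 0.2533]
tool_rot: [0.0, 0.23, 0.973, 0.0]
ft_force: [1.1, -0.8, 0.4]
gripper_width: 0.0856
grip_force: 0.0
```

Emit:
{"method": "servo_tool", "body": {"targets": "-0.018 -0.036 0 0 1; -0.018 -0.036 0 0 1; -0.018 -0.036 0 0 1; 0 0 0 -6.65 1; 0 0 0 -6.65 1"}}

```text
time_s: 1.28
position: [0.2797, 0.2346, 0.2535]
tool_rot: [0.0, 0.116, 0.993, 0.0]
ft_force: [0.3, 0.3, -0.0]
gripper_width: 0.0855
grip_force: 0.0
```

Emit:
{"method": "servo_tool", "body": {"targets": "0 0 0 -6.65 1; 0 0 0 -6.65 1; 0 0 0 0 1"}}

```text
time_s: 1.53
position: [0.2799, 0.2365, 0.2536]
tool_rot: [0.0, -0.0, 1.0, 0.0]
ft_force: [0.6, -0.9, 0.2]
gripper_width: 0.0851
grip_force: 0.0
```

Emit:
{"method": "servo_tool", "body": {"targets": "-0.031 -0.026 0 0 1; -0.031 -0.026 0 0 1; -0.031 -0.026 0 0 1; -0.031 -0.026 0 0 1; -0.031 -0.026 0 0 1"}}

```text
time_s: 1.95
position: [0.436, 0.1053, 0.2536]
tool_rot: [0.0, 0.002, 1.0, 0.0]
ft_force: [0.4, 0.7, 0.3]
gripper_width: 0.0854
grip_force: 0.0
```

Emit:
{"method": "servo_tool", "body": {"targets": "-0.031 -0.026 0 0 1; -0.031 -0.026 0 0 1; -0.031 -0.026 0 0 1; 0 0 0 0 1; 0 0 0 0 1"}}

```text
time_s: 2.37
position: [0.5291, 0.0272, 0.2529]
tool_rot: [-0.0, 0.003, 1.0, 0.0]
ft_force: [0.1, 0.4, -0.3]
gripper_width: 0.0854
grip_force: 0.0
```

Run:
```python
from h import *
o=manip.observe(); print(o["position"])
c,im,d=cam("wrist"); save("w1",im); np.savez("w1.npz",im=im,d=d,**{k:c[k] for k in c})
print(pix(c,np.array([0.5523,0.028,0.0875])))
hsv=cv2.cvtColor(im,cv2.COLOR_RGB2HSV); m=(hsv[...,0]>12)&(hsv[...,0]<32)&(hsv[...,1]>110)&(hsv[...,2]>80)
n,l,s,ce=cv2.connectedComponentsWithStats(m.astype(np.uint8))
for i in range(1,n):
    if s[i,4]>15: print(s[i],ce[i],d[int(ce[i][1]),int(ce[i][0])],world(c,*ce[i],d[int(ce[i][1]),int(ce[i][0])]),plane(c,*ce[i],.0865))
```

```text
[0.52909428 0.02722186 0.25290539]
[323.13438227 248.90955904]
[321 249   8   7  46] [324.73913043 252.13043478] 0.30628613 [0.55476238 0.02930551 0.08849822] [0.55552466 0.02931998 0.0865    ]
```

View pics/w1.png

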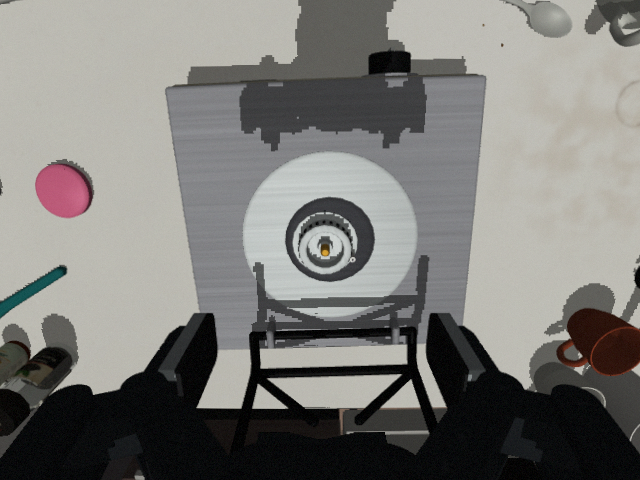

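The picture shows the brass pin at (325,252), inside the crown that sits off-centre in its dark well around (330,240). The support is upright at the bottom of the frame. Next I'll go to the cap.

Emit:
{"method": "servo_tool", "body": {"targets": "0.004 -0.04 0.005 0 1; 0.004 -0.04 0.005 0 1; 0.004 -0.04 0.005 0 1; 0.004 -0.04 0.005 0 1; 0.004 -0.04 0.005 0 1"}}

```text
time_s: 2.83
position: [0.5063, -0.1712, 0.2285]
tool_rot: [0.0, -0.0, 1.0, 0.0]
ft_force: [1.4, 0.6, 0.7]
gripper_width: 0.0854
grip_force: 0.0
```

Emit:
{"method": "servo_tool", "body": {"targets": "0.004 -0.04 0.005 0 1; 0.004 -0.04 0.005 0 1; 0.004 -0.04 0.005 0 1; 0.004 -0.04 0.005 0 1; 0 0 0 0 1"}}

```text
time_s: 3.25
position: [0.4906, -0.3361, 0.2077]
tool_rot: [-0.0, 0.003, 1.0, -0.002]
ft_force: [0.6, -0.3, 0.1]
gripper_width: 0.0855
grip_force: 0.0
```

```bash
cat > capm.py <<'E'
from h import *
o=manip.observe(); print(o["position"],o["time_s"])
c,im,d=cam("wrist"); np.savez("w2.npz",im=im,d=d)
for m in manip.masks_of("wrist","burner_cap")[:4]:
    M=m["mask"]; v,u=np.nonzero(M); P=plane(c,u,v,0.010)
    (x,y),r=cv2.minEnclosingCircle(P[:,:2].astype(np.float32))
    dz=world(c,u,v,d[v,u])
    print(round(m["conf"],2),np.round(m["bbox"]),im[v,u].mean(0).round(),"circ",round(x,4),round(y,4),round(r,4),"med",np.median(P,0).round(4),"z",np.median(dz[:,2]).round(4), "ctr-of-box",((P.max(0)+P.min(0))/2).round(4))
save("w2",im)
E
python3 capm.py
```

```text
[ 0.49055325 -0.33607546  0.20766105] 3.25
0.9 [333.  98. 375. 148.] [11. 11. 11.] circ 0.4155 -0.3105 0.0204 med [ 0.4148 -0.3108  0.01  ] z 0.0104 ctr-of-box [ 0.4151 -0.3111  0.01  ]
0.67 [296. 199. 356. 261.] [13. 13. 13.] circ 0.5099 -0.3334 0.0282 med [ 0.5095 -0.3333  0.01  ] z 0.0137 ctr-of-box [ 0.5098 -0.3333  0.01  ]
0.61 [400. 211. 464. 267.] [169.  84. 110.] circ 0.5168 -0.2354 0.0287 med [ 0.5158 -0.236   0.01  ] z 0.0136 ctr-of-box [ 0.5165 -0.2359  0.01  ]
0.26 [559. 131. 639. 409.] [74. 73. 70.] circ 0.5698 -0.0367 0.1566 med [ 0.5733 -0.0625  0.01  ] z 0.0498 ctr-of-box [ 0.57  -0.041  0.01 ]
```

Emit:
{"method": "servo_tool", "body": {"targets": "-0.019 0.003 0.03 0 0.78; 0 0 0.035 0 0.78; 0 0 0.035 0 0.78; 0 0 0.03 0 0.78; 0 0 0.03 0 0.78"}}

```text
time_s: 3.77
position: [0.5106, -0.325, 0.0474]
tool_rot: [-0.0, -0.001, 1.0, 0.001]
ft_force: [0.2, -0.6, 0.5]
gripper_width: 0.0667
grip_force: 0.0
```

Emit:
{"method": "servo_tool", "body": {"targets": "0 0 0.012 0 0.78; 0 0 0.006 0 0.78; 0 0 0 0 0.78", "grip_force": 30}}

```text
time_s: 4.02
position: [0.5102, -0.3266, 0.0301]
tool_rot: [-0.001, -0.0, 1.0, 0.001]
ft_force: [-0.2, 0.3, 0.6]
gripper_width: 0.0668
grip_force: 0.0
```

```bash
python3 capm.py; python3 -c "
import cv2;cv2.imwrite('pics/w2c.png',cv2.imread('pics/w2.png')[150:450,100:540])"
```

```text
[ 0.51016527 -0.32658279  0.03006554] 4.0167
0.89 [460. 267. 590. 380.] [213. 113. 146.] circ 0.5167 -0.2366 0.0301 med [ 0.5143 -0.237   0.01  ] z 0.0137 ctr-of-box [ 0.5163 -0.236   0.01  ]
0.84 [316.  21. 424. 140.] [6. 6. 7.] circ 0.416 -0.3114 0.0201 med [ 0.415  -0.3112  0.01  ] z 0.0104 ctr-of-box [ 0.4161 -0.311   0.01  ]
0.59 [242. 251. 370. 367.] [12. 12. 12.] circ 0.5098 -0.3336 0.029 med [ 0.5084 -0.3335  0.01  ] z 0.0138 ctr-of-box [ 0.5097 -0.3338  0.01  ]
```

View pics/w2c.png

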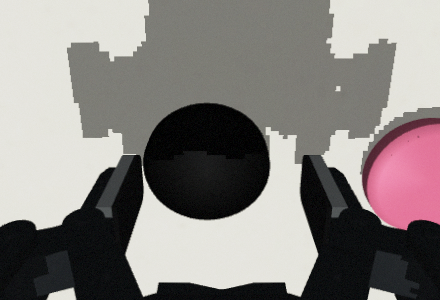

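Emit:
{"method": "servo_tool", "body": {"targets": "0 -0.007 0 0 0.78; 0 0 0.003 0 0.78; 0 0 0 0 0.78"}}

```text
time_s: 4.37
position: [0.5113, -0.3367, 0.0284]
tool_rot: [0.001, 0.001, 1.0, -0.001]
ft_force: [-0.0, -0.2, -0.5]
gripper_width: 0.0664
grip_force: 0.0
```

Run:
```python
from h import *
o=manip.observe(); print(o["position"],o["ft_force"])
c,im,d=cam("wrist")
# lowest visible finger points (dark, near): use depth points within finger regions
v,u=np.nonzero(d>0); P=world(c,u,v,d[v,u]); t=toolR(o).inv().apply(P-o["position"])
for s in (-1,1):
    m=(np.abs(t[:,0])<.013)&(t[:,1]*s>.030)&(t[:,1]*s<.05)&(P[:,2]>.0)
    print(s,m.sum(),np.percentile(t[m,2],[50,90,95,99]).round(4), np.histogram(P[m,2],np.arange(0,.05,.004)))
```

```text
[ 0.51132884 -0.33668571  0.02842402] [-0.02632658 -0.22559075 -0.52696366]
-1 7881 [-0.0183  0.0271  0.0275  0.028 ] (array([1512,    0,    0,   28,  148,  252,  287,  308,  351,  366,  397,
        402]), array([0.   , 0.004, 0.008, 0.012, 0.016, 0.02 , 0.024, 0.028, 0.032,
       0.036, 0.04 , 0.044, 0.048]))
1 7978 [-0.0208  0.0269  0.0273  0.0279] (array([1293,    0,   24,   32,  139,  247,  282,  334,  342,  365,  421,
        404]), array([0.   , 0.004, 0.008, 0.012, 0.016, 0.02 , 0.024, 0.028, 0.032,
       0.036, 0.04 , 0.044, 0.048]))
```

Emit:
{"method": "servo_tool", "body": {"targets": "0 0.002 0.004 0 0.78; 0 0 0.003 0 0.78; 0 0 0 0 0.78"}}

```text
time_s: 4.67
position: [0.5098, -0.3328, 0.0194]
tool_rot: [-0.001, 0.0, 1.0, 0.001]
ft_force: [-0.2, 0.1, -1.2]
gripper_width: 0.0665
grip_force: 0.0
```

Emit:
{"method": "servo_tool", "body": {"targets": "0 0 0 0 0.5; 0 0 0 0 0.5; 0 0 0 0 0.5; 0 0 0 0 0.5; 0 0 0 0 0.5", "grip_force": 40}}

```text
time_s: 5.08
position: [0.5105, -0.3334, 0.0203]
tool_rot: [0.0, 0.0, 1.0, 0.0]
ft_force: [0.6, 0.3, -0.0]
gripper_width: 0.0528
grip_force: 42.1
```

Emit:
{"method": "servo_tool", "body": {"targets": "0 0 -0.02 0 0.5; 0 0 -0.03 0 0.5; 0 0 -0.04 0 0.5; 0 0 -0.04 0 0.5; 0 0 0 0 0.5"}}

```text
time_s: 5.5
position: [0.5151, -0.3371, 0.1594]
tool_rot: [0.006, 0.0, 1.0, -0.005]
ft_force: [1.5, -1.6, 1.4]
gripper_width: 0.0527
grip_force: 42.4
```

```bash
cat > inhand.py <<'E'
from h import *
o=manip.observe(); print(o["position"],o["ft_force"],o["gripper_width"],o["grip_force"])
c,im,d=cam("wrist"); save("w3",im); np.savez("w3.npz",im=im,d=d)
v,u=np.nonzero(d>0); P=world(c,u,v,d[v,u]); t=toolR(o).inv().apply(P-o["position"])
ms=manip.masks_of("wrist","burner_cap")
for m in ms[:3]:
    M=m["mask"][v,u]; q=t[M]; q=q[(np.abs(q[:,2])<.04)]
    if len(q)<100: continue
    tz=np.median(q[:,2]); 
    A=np.c_[q[:,:2],np.ones(len(q))]; k=np.abs(q[:,2]-tz)<.002; co=np.linalg.lstsq(A[k],q[k,2],rcond=None)[0]
    q=q[k]; (x,y),r=cv2.minEnclosingCircle(q[:,:2].astype(np.float32))
    print(round(m["conf"],2),m["bbox"],"tool circ",x,y,r,"top z",tz,"tilt",co[:2], "box", q.min(0).round(4),q.max(0).round(4))
E
python3 inhand.py
```

```text
[ 0.51509652 -0.33709912  0.15936508] [ 1.47957514 -1.62089181  1.37871062] 0.05266452388431197 42.43089085794054
0.58 [255.4, 259.7, 389.0, 384.9] tool circ 0.00020839038188569248 -0.0003922160540241748 0.02738865092396736 top z 0.006510120014066343 tilt [ 9.67202535e-03 -9.88511474e-05] box [-0.0264 -0.0269  0.0045] [0.0269 0.0261 0.0085]
```

Emit:
{"method": "servo_tool", "body": {"targets": "-0.005 0.04 0 0 0.5; -0.005 0.04 0 0 0.5; -0.005 0.04 0 0 0.5; -0.005 0.04 0 0 0.5; -0.005 0.04 0 0 0.5"}}

```text
time_s: 6.02
position: [0.5336, -0.1311, 0.1478]
tool_rot: [-0.002, 0.001, 1.0, 0.001]
ft_force: [1.3, -0.4, -1.3]
gripper_width: 0.0529
grip_force: 42.5
```

Emit:
{"method": "servo_tool", "body": {"targets": "-0.005 0.04 0 0 0.5; -0.005 0.04 0 0 0.5; -0.005 0.04 0 0 0.5; -0.005 0.04 0 0 0.5; 0 0 0 0 0.5"}}

```text
time_s: 6.43
position: [0.554, 0.033, 0.1479]
tool_rot: [-0.002, -0.003, 1.0, 0.002]
ft_force: [1.1, -0.1, -0.7]
gripper_width: 0.0529
grip_force: 42.6
```

Emit:
{"method": "servo_tool", "body": {"targets": "0 0 0.01 0 0.5; 0 0 0.01 0 0.5; 0 0 0 0 0.5"}}

```text
time_s: 6.68
position: [0.5526, 0.0256, 0.1262]
tool_rot: [-0.004, 0.001, 1.0, -0.0]
ft_force: [-0.8, 0.7, -1.5]
gripper_width: 0.0528
grip_force: 42.6
```

Emit:
{"method": "servo_tool", "body": {"targets": "0 0 0.006 0 0.5; 0 0 0 0 0.5; 0 0 0 0 0.5"}}

```text
time_s: 6.93
position: [0.5552, 0.0255, 0.1236]
tool_rot: [-0.001, 0.001, 1.0, 0.0]
ft_force: [-0.1, -1.0, -0.7]
gripper_width: 0.0528
grip_force: 42.6
```

Emit:
{"method": "servo_tool", "body": {"targets": "0 0.0035 0.004 0 0.5; 0 0 0.004 0 0.5; 0 0 0.003 0 0.5; 0 0 0 0 0.5; 0 0 0 0 0.5"}}

```text
time_s: 7.35
position: [0.5554, 0.0301, 0.1131]
tool_rot: [-0.0, 0.0, 1.0, -0.0]
ft_force: [-1.3, 0.5, -0.9]
gripper_width: 0.053
grip_force: 42.6
```

Emit:
{"method": "servo_tool", "body": {"targets": "0 0 0.002 0 0.5; 0 0 0.002 0 0.5; 0 0 0 0 0.5; 0 0 0 0 0.5"}}

```text
time_s: 7.68
position: [0.5556, 0.0301, 0.1092]
tool_rot: [-0.0, 0.0, 1.0, 0.0]
ft_force: [-0.6, -0.4, -1.3]
gripper_width: 0.0526
grip_force: 42.6
```

Now 1 mm steps down until it touches.

Emit:
{"method": "servo_tool", "body": {"targets": "0 0 0.001 0 0.5; 0 0 0.001 0 0.5; 0 0 0 0 0.5; 0 0 0 0 0.5"}}

```text
time_s: 8.02
position: [0.5556, 0.0301, 0.1073]
tool_rot: [-0.0, 0.0, 1.0, -0.0]
ft_force: [0.1, 0.8, 0.2]
gripper_width: 0.0527
grip_force: 42.6
```

Emit:
{"method": "servo_tool", "body": {"targets": "0 0 0.001 0 0.5; 0 0 0 0 0.5; 0 0 0 0 0.5"}}

```text
time_s: 8.27
position: [0.5556, 0.03, 0.1063]
tool_rot: [-0.0, 0.0, 1.0, 0.0]
ft_force: [0.2, 0.4, -0.8]
gripper_width: 0.0534
grip_force: 42.6
```

Emit:
{"method": "servo_tool", "body": {"targets": "0 0 0.001 0 0.5; 0 0 0 0 0.5; 0 0 0 0 0.5"}}

```text
time_s: 8.52
position: [0.5556, 0.03, 0.1053]
tool_rot: [-0.0, 0.0, 1.0, 0.0]
ft_force: [-0.9, 0.5, -0.8]
gripper_width: 0.0531
grip_force: 42.6
```

Emit:
{"method": "servo_tool", "body": {"targets": "0 0 0.0005 0 0.5; 0 0 0 0 0.5; 0 0 0 0 0.5"}}

```text
time_s: 8.77
position: [0.5556, 0.03, 0.1048]
tool_rot: [-0.0, 0.0, 1.0, 0.0]
ft_force: [0.4, -0.1, -0.4]
gripper_width: 0.0531
grip_force: 42.6
```

Emit:
{"method": "servo_tool", "body": {"targets": "0 0 0.001 0 0.5; 0 0 0 0 0.5; 0 0 0 0 0.5"}}

```text
time_s: 9.02
position: [0.5556, 0.03, 0.1037]
tool_rot: [-0.0, 0.0, 1.0, -0.0]
ft_force: [-0.2, 0.6, -1.4]
gripper_width: 0.0528
grip_force: 42.6
```

Emit:
{"method": "servo_tool", "body": {"targets": "0 0 0.001 0 0.5; 0 0 0 0 0.5; 0 0 0 0 0.5"}}

```text
time_s: 9.27
position: [0.5556, 0.03, 0.1027]
tool_rot: [-0.0, 0.0, 1.0, 0.0]
ft_force: [-1.1, -0.6, -1.4]
gripper_width: 0.0526
grip_force: 42.6
```

Emit:
{"method": "servo_tool", "body": {"targets": "0 0 0.0006 0 0.5; 0 0 0 0 0.5; 0 0 0 0 0.5"}}

```text
time_s: 9.52
position: [0.5556, 0.03, 0.1022]
tool_rot: [-0.0, 0.0, 1.0, 0.0]
ft_force: [-0.6, -0.3, 0.2]
gripper_width: 0.0528
grip_force: 42.7
```

Emit:
{"method": "servo_tool", "body": {"targets": "0 0 0.0005 0 0.5; 0 0 0 0 0.5; 0 0 0 0 0.5"}}

```text
time_s: 9.77
position: [0.5557, 0.03, 0.1022]
tool_rot: [0.0, 0.0, 1.0, -0.0]
ft_force: [-2.2, 0.9, 4.7]
gripper_width: 0.053
grip_force: 43.0
```

Emit:
{"method": "servo_tool", "body": {"targets": "0 0 0.0005 0 0.5; 0 0 0 0 0.5; 0 0 0 0 0.5"}}

```text
time_s: 10.02
position: [0.5558, 0.0301, 0.1021]
tool_rot: [0.0, 0.0, 1.0, -0.0]
ft_force: [-3.4, -0.2, 7.2]
gripper_width: 0.0531
grip_force: 43.3
```

```bash
python3 inhand.py
```

```text
[0.5557979  0.03007306 0.10209321] [-3.4482719  -0.1779359   7.17965561] 0.05314386515132991 43.310527140274644
0.78 [256.6, 261.2, 388.7, 384.2] tool circ 0.00031023347401060164 -0.0005418611108325422 0.02746465429663658 top z 0.006426285749257326 tilt [0.00561729 0.00074279] box [-0.0261 -0.0268  0.0044] [0.0274 0.0258 0.0084]
```

Emit:
{"method": "servo_tool", "body": {"targets": "-0.001 0 0 0 0.5; 0 0 0 0 0.5; 0 0 0 0 0.5"}}

```text
time_s: 10.37
position: [0.5559, 0.03, 0.102]
tool_rot: [-0.001, 0.0, 1.0, -0.0]
ft_force: [-5.7, -0.3, 9.0]
gripper_width: 0.0529
grip_force: 43.4
```

Moving +x is blocked sideways and the cap sits at rim height without tilting, so the pin is in the hole. I'll ease off the load and let go.

Emit:
{"method": "servo_tool", "body": {"targets": "0.002 0 -0.0006 0 0.5; 0 0 0 0 0.5; 0 0 0 0 0.5"}}

```text
time_s: 10.62
position: [0.5549, 0.03, 0.1021]
tool_rot: [0.0, 0.0, 1.0, -0.0]
ft_force: [-1.9, -0.4, 5.2]
gripper_width: 0.0527
grip_force: 42.9
```

Emit:
{"method": "servo_tool", "body": {"targets": "0 0 0 0 0.66; 0 0 0 0 0.8; 0 0 0 0 0.85; 0 0 0 0 0.85; 0 0 0 0 0.85"}}

```text
time_s: 11.03
position: [0.5547, 0.03, 0.1016]
tool_rot: [-0.0, 0.0, 1.0, 0.0]
ft_force: [0.2, 0.0, -0.9]
gripper_width: 0.0725
grip_force: 0.0
```

Emit:
{"method": "servo_tool", "body": {"targets": "0 0 -0.005 0 0.85; 0 0 -0.02 0 0.85; 0.005 0 -0.035 0 0.85; 0.01 0 -0.03 0 0.85; 0 0 0 0 0.85"}}

```text
time_s: 11.45
position: [0.5426, 0.0299, 0.1986]
tool_rot: [0.005, 0.0, 1.0, -0.0]
ft_force: [0.4, 0.3, 0.4]
gripper_width: 0.0725
grip_force: 0.0
```

Run:
```python
from h import *
o=manip.observe(); print(o["position"],o["ft_force"],o["time_s"])
c,im,d=cam("wrist"); save("w4",im)
v,u=np.nonzero(d>0); P=world(c,u,v,d[v,u])
m=(np.hypot(P[:,0]-.556,P[:,1]-.030)<.024)&(P[:,2]<.12); q=P[m]
co=np.linalg.lstsq(np.c_[q[:,:2]-[.556,.03],np.ones(len(q))],q[:,2],rcond=None)[0]; print("cap top",co,np.percentile(q[:,2],[5,50,95]))
r=(np.hypot(P[:,0]-.556,P[:,1]-.030)>.06)&(np.abs(P[:,0]-.5)<.03)&(np.abs(P[:,1]-.03)<.08)&(P[:,2]<.1); print("hob top",np.median(P[r,2]))
for t in ("burner_cap","pan_support","hob"):
    for k in manip.masks_of("wrist",t)[:3]:
        v,u=np.nonzero(k["mask"]&(d>0)); W=world(c,u,v,d[v,u]); print(t,round(k["conf"],2),k["bbox"],np.percentile(W,[2,50,98],axis=0).round(3).tolist(), im[v,u].mean(0).round())
s=manip.get_calibration("top"); im,d=manip.camera("top"); save("top2",im)
for k in manip.masks_of("top","pan_support")[:2]:
    v,u=np.nonzero(k["mask"]&(d>0)); W=world(s,u,v,d[v,u]); W=W[W[:,2]>.225]; print("bar",k["conf"],W.min(0),np.median(W,0),W.max(0),np.polyfit(W[:,1],W[:,0],1))
```

```text
[0.54264959 0.02994096 0.19861349] [0.39878637 0.30901531 0.40562268] 11.45
cap top [ 0.10499686 -0.00600776  0.0952752 ] [0.09466602 0.09587799 0.09688213]
hob top 0.061935192358519416
burner_cap 0.87 [280.9, 218.8, 364.7, 301.2] [[0.529, 0.005, 0.09], [0.552, 0.03, 0.096], [0.578, 0.054, 0.097]] [15. 16. 16.]
burner_cap 0.67 [0.0, 153.0, 50.4, 214.4] [[0.492, -0.247, 0.003], [0.518, -0.226, 0.014], [0.543, -0.208, 0.016]] [192.  99. 128.]
pan_support 0.69 [224.0, 350.5, 429.5, 447.1] [[0.639, -0.041, 0.07], [0.673, 0.025, 0.085], [0.681, 0.107, 0.12]] [18. 18. 18.]
hob 0.98 [126.9, 5.8, 521.0, 444.4] [[0.42, -0.088, 0.059], [0.508, 0.037, 0.062], [0.675, 0.154, 0.086]] [130. 132. 133.]
hob 0.25 [587.0, 320.3, 636.0, 401.5] [[0.652, 0.29, 0.002], [0.675, 0.308, 0.035], [0.705, 0.341, 0.059]] [58. 28. 19.]
bar 0.67 [ 0.63878821 -0.04251766  0.22500184] [0.67705375 0.03729226 0.25271969] [0.68591696 0.11581017 0.25897184] [-0.00289811  0.67220842]Traceback (most recent call last):
  File "<stdin>", line 13, in <module>
    return umr_minimum(a, axis, None, out, keepdims, initial, where)
ValueError: zero-size array to reduction operation minimum which has no identity
```

View pics/w4.png

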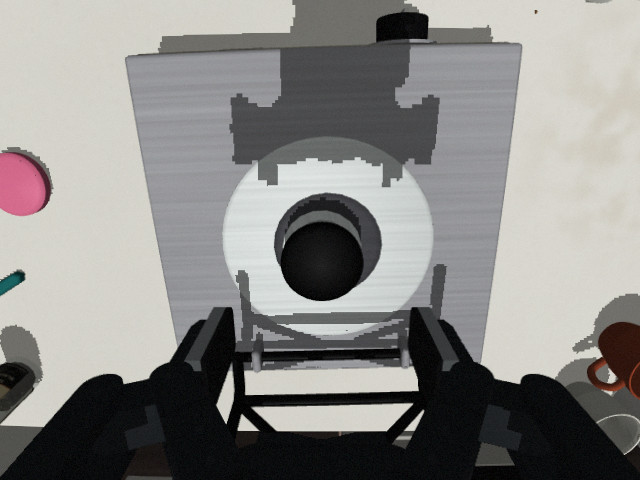

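The cap sits at px (322,261), over the crown, with its top at about 95 mm, so it is home. I'll recheck that it is level once the arm has settled. Next I'll rise and turn 90° to pinch the bar.

Emit:
{"method": "servo_tool", "body": {"targets": "0 0 -0.012 -7 0.85; 0 0 -0.012 -7 0.85; 0 0 -0.012 -7 0.85; 0 0 -0.012 -7 0.6; 0 0 -0.012 -7 0.6"}}

```text
time_s: 12.17
position: [0.539, 0.0301, 0.2507]
tool_rot: [-0.001, -0.303, 0.953, 0.001]
ft_force: [-0.4, -0.5, 0.1]
gripper_width: 0.0516
grip_force: 0.0
```

Emit:
{"method": "servo_tool", "body": {"targets": "0 0 -0.012 -7 0.6; 0 0 -0.012 -7 0.6; 0 0 -0.012 -7 0.6; 0 0 -0.012 -7 0.6; 0 0 -0.012 -7 0.6"}}

```text
time_s: 12.58
position: [0.5391, 0.0301, 0.3107]
tool_rot: [-0.001, -0.576, 0.818, 0.001]
ft_force: [0.0, -0.3, -0.1]
gripper_width: 0.0512
grip_force: 0.0
```

Emit:
{"method": "servo_tool", "body": {"targets": "0 0 -0.012 -7 0.6; 0 0 -0.012 -7 0.6; 0 0 0 -6 0.6; 0 -0.03 0 0 0.6; 0 -0.03 0 0 0.6"}}

```text
time_s: 13.0
position: [0.599, 0.0302, 0.3348]
tool_rot: [-0.001, -0.707, 0.707, 0.001]
ft_force: [0.7, -0.4, 0.5]
gripper_width: 0.0511
grip_force: 0.0
```

Emit:
{"method": "servo_tool", "body": {"targets": "0 0 0 0 0.6; 0 0 0 0 0.6; 0 0 0 0 0.6"}}

```text
time_s: 13.25
position: [0.5989, 0.0301, 0.3342]
tool_rot: [-0.001, -0.707, 0.707, 0.001]
ft_force: [-0.6, 0.0, 0.1]
gripper_width: 0.0514
grip_force: 0.0
```

Run:
```python
from h import *
o=manip.observe(); print(o["position"],o["joint_positions"].round(2),o["time_s"]); print(toolR(o).as_matrix().round(3))
c,im,d=cam("wrist"); save("w5",im)
v,u=np.nonzero(d>0); P=world(c,u,v,d[v,u])
m=(np.hypot(P[:,0]-.555,P[:,1]-.030)<.022)&(P[:,2]>.09)&(P[:,2]<.12); q=P[m]; 
if len(q)>50: print("cap",len(q),np.linalg.lstsq(np.c_[q[:,:2]-[.555,.03],np.ones(len(q))],q[:,2],rcond=None)[0])
m=(P[:,2]>.225)&(P[:,2]<.275)&(P[:,0]>.63)&(P[:,0]<.72)&(P[:,1]>-.05)&(P[:,1]<.12)
q=P[m]; print(len(q),np.percentile(q,[1,10,50,90,99],axis=0).round(4))
for k in np.arange(-.04,.12,.02):
    w=q[(q[:,1]>k)&(q[:,1]<k+.02)&(q[:,2]>.245)]
    if len(w)>5: print(round(k,2),len(w),np.percentile(w[:,0],[5,50,95]).round(4),np.percentile(w[:,2],[50,95]).round(4))
```

```text
[0.59890497 0.03007278 0.3342367 ] [-0.06  0.2   0.05  1.42  0.   -1.63] 13.25
[[-0.001 -1.    -0.004]
 [-1.     0.001  0.   ]
 [-0.     0.004 -1.   ]]
cap 1508 [ 0.0004259  -0.00290633  0.09584847]
5392 [[ 0.638  -0.0422  0.2268]
 [ 0.6511 -0.0397  0.2457]
 [ 0.6782 -0.0064  0.2543]
 [ 0.6828  0.0854  0.2556]
 [ 0.6855  0.1102  0.2565]]
-0.04 1493 [0.643  0.6737 0.6848] [0.2548 0.2563]
-0.02 612 [0.6772 0.6801 0.6849] [0.2542 0.2558]
0.0 530 [0.677  0.6797 0.6843] [0.2543 0.2558]
0.02 477 [0.6765 0.679  0.6836] [0.2543 0.2558]
0.04 446 [0.676  0.6786 0.683 ] [0.2543 0.2557]
0.06 410 [0.6748 0.6778 0.6824] [0.2544 0.2557]
0.08 271 [0.6744 0.6776 0.6819] [0.2542 0.2555]
0.1 170 [0.6356 0.6393 0.6431] [0.2543 0.256 ]
```

View pics/w5.png

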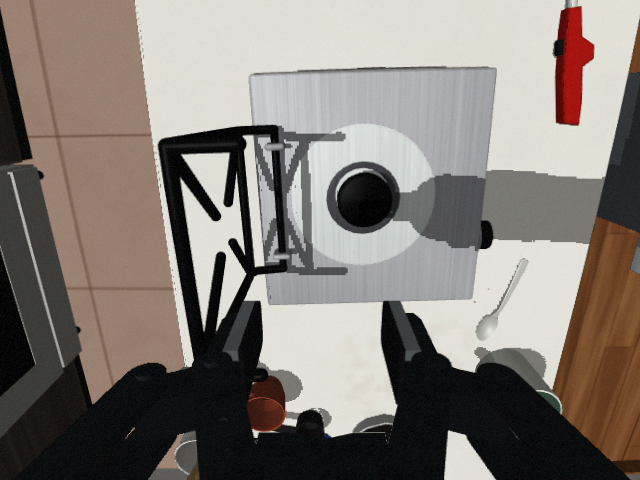

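The cap is level (slope under 0.003). The bar runs along the left side of the image, roughly from (165,147) to (205,345). Its centre is at x≈0.680, z≈0.25 and its middle at y≈0.037, and the hob is yawed by about 1.5°.

Emit:
{"method": "servo_tool", "body": {"targets": "-0.007 -0.027 0 -1.5 0.6; 0 -0.027 0 0 0.6; 0 -0.027 0 0 0.6; 0 0 0 0 0.6; 0 0 0 0 0.6"}}

```text
time_s: 13.72
position: [0.6804, 0.0384, 0.3349]
tool_rot: [0.001, 0.716, -0.698, -0.001]
ft_force: [-0.7, 0.0, -0.2]
gripper_width: 0.051
grip_force: 0.0
```

Emit:
{"method": "servo_tool", "body": {"targets": "0 0 0.02 0 0.6; 0 0 0.02 0 0.6; 0 0 0.02 0 0.6; 0 0 0.015 0 0.6; 0 0 0 0 0.6"}}

```text
time_s: 14.13
position: [0.6767, 0.0385, 0.2571]
tool_rot: [0.003, 0.716, -0.698, -0.003]
ft_force: [-0.6, 0.0, -0.2]
gripper_width: 0.0511
grip_force: 0.0
```

Run:
```python
from h import *
o=manip.observe(); print(o["position"],o["ft_force"])
c,im,d=cam("wrist")
v,u=np.nonzero(d>0); P=world(c,u,v,d[v,u])
q=P[(P[:,2]>.240)&(P[:,2]<.265)&(P[:,0]>.66)&(P[:,0]<.70)&(np.abs(P[:,1]-0)<.02)]
print(len(q),np.percentile(q,[5,50,95],axis=0).round(4))
```

```text
[0.67668695 0.0384835  0.25711693] [-0.56015187  0.00131679 -0.18056245]
2574 [[ 0.6776 -0.0183  0.252 ]
 [ 0.6815 -0.0016  0.2544]
 [ 0.6856  0.0177  0.2557]]
```

Emit:
{"method": "servo_tool", "body": {"targets": "0 -0.001 0 0 0.3; 0 0 0 0 0.3; 0 0 0 0 0.2; 0 0 0 0 0.2; 0 0 0 0 0.2", "grip_force": 30}}

```text
time_s: 14.6
position: [0.6821, 0.0384, 0.2619]
tool_rot: [-0.001, 0.716, -0.698, 0.001]
ft_force: [0.1, 0.3, -0.0]
gripper_width: 0.017
grip_force: 0.0
```

Emit:
{"method": "servo_tool", "body": {"targets": "0 0 0 0 0; 0 0 0 0 0; 0 0 0 0 0; 0 0 0 0 0"}}

```text
time_s: 14.93
position: [0.6818, 0.0384, 0.2614]
tool_rot: [-0.0, 0.716, -0.698, 0.0]
ft_force: [-0.9, -0.8, 2.7]
gripper_width: 0.0074
grip_force: 29.4
```

```bash
python3 -c "
import numpy as np
p=np.linspace(1.763,.187,31);a=183.2*np.cos(p);u=183.2*np.sin(p)
for i in range(30): print(i,'fwd %.1f down %.1f   cum x %.4f z %.4f'%(a[i+1]-a[i],u[i]-u[i+1],.6818-(a[i+1]-a[0])/1e3,.2614-(u[0]-u[i+1])/1e3))"
```

```text
0 fwd 9.5 down -1.6   cum x 0.6723 z 0.2630
1 fwd 9.6 down -1.1   cum x 0.6627 z 0.2641
2 fwd 9.6 down -0.6   cum x 0.6531 z 0.2647
3 fwd 9.6 down -0.1   cum x 0.6435 z 0.2647
4 fwd 9.6 down 0.4   cum x 0.6339 z 0.2643
5 fwd 9.6 down 0.9   cum x 0.6243 z 0.2634
6 fwd 9.5 down 1.4   cum x 0.6148 z 0.2620
7 fwd 9.4 down 1.9   cum x 0.6054 z 0.2600
8 fwd 9.3 down 2.4   cum x 0.5961 z 0.2576
9 fwd 9.2 down 2.9   cum x 0.5869 z 0.2547
10 fwd 9.0 down 3.4   cum x 0.5779 z 0.2513
11 fwd 8.8 down 3.9   cum x 0.5691 z 0.2475
12 fwd 8.6 down 4.3   cum x 0.5605 z 0.2432
13 fwd 8.4 down 4.8   cum x 0.5521 z 0.2384
14 fwd 8.1 down 5.2   cum x 0.5440 z 0.2332
15 fwd 7.8 down 5.6   cum x 0.5362 z 0.2276
16 fwd 7.5 down 6.0   cum x 0.5287 z 0.2216
17 fwd 7.2 down 6.4   cum x 0.5215 z 0.2152
18 fwd 6.8 down 6.8   cum x 0.5146 z 0.2084
19 fwd 6.5 down 7.1   cum x 0.5082 z 0.2013
20 fwd 6.1 down 7.4   cum x 0.5021 z 0.1939
21 fwd 5.7 down 7.8   cum x 0.4964 z 0.1861
22 fwd 5.3 down 8.0   cum x 0.4911 z 0.1781
23 fwd 4.9 down 8.3   cum x 0.4862 z 0.1698
24 fwd 4.4 down 8.6   cum x 0.4818 z 0.1612
25 fwd 4.0 down 8.8   cum x 0.4779 z 0.1524
26 fwd 3.5 down 9.0   cum x 0.4744 z 0.1435
27 fwd 3.0 down 9.1   cum x 0.4714 z 0.1343
28 fwd 2.5 down 9.3   cum x 0.4688 z 0.1250
29 fwd 2.0 down 9.4   cum x 0.4668 z 0.1156
```

Emit:
{"method": "servo_tool", "body": {"targets": "0 0.0095 -0.0016 0 0; 0 0.0096 -0.0011 0 0; 0 0.0096 -0.0006 0 0; 0 0.0096 -0.0001 0 0; 0 0.0096 0.0004 0 0"}}

```text
time_s: 15.35
position: [0.6334, 0.037, 0.2651]
tool_rot: [-0.001, 0.716, -0.698, 0.001]
ft_force: [3.0, -0.2, 5.2]
gripper_width: 0.0076
grip_force: 30.8
```

Emit:
{"method": "servo_tool", "body": {"targets": "0 0.0096 0.0009 0 0; 0 0.0095 0.0014 0 0; 0 0.0094 0.0019 0 0; 0 0.0093 0.0024 0 0; 0 0.0092 0.0029 0 0"}}

```text
time_s: 15.77
position: [0.5853, 0.0356, 0.2548]
tool_rot: [0.0, 0.716, -0.698, 0.0]
ft_force: [1.1, -1.1, 6.4]
gripper_width: 0.0071
grip_force: 31.6
```

Emit:
{"method": "servo_tool", "body": {"targets": "0 0.009 0.0034 0 0; 0 0.0088 0.0039 0 0; 0 0.0086 0.0043 0 0; 0 0.0084 0.0048 0 0; 0 0.0081 0.0052 0 0"}}

```text
time_s: 16.18
position: [0.5417, 0.0344, 0.2323]
tool_rot: [0.001, 0.716, -0.698, -0.0]
ft_force: [0.3, -2.4, 4.7]
gripper_width: 0.0075
grip_force: 32.3
```

Emit:
{"method": "servo_tool", "body": {"targets": "0 0.0078 0.0056 0 0; 0 0.0075 0.006 0 0; 0 0.0072 0.0064 0 0; 0 0.0068 0.0068 0 0; 0 0.0065 0.0071 0 0"}}

```text
time_s: 16.6
position: [0.5059, 0.0333, 0.1997]
tool_rot: [0.002, 0.716, -0.698, -0.0]
ft_force: [-1.7, -3.5, 4.3]
gripper_width: 0.0077
grip_force: 33.1
```

Emit:
{"method": "servo_tool", "body": {"targets": "0 0.0061 0.0074 0 0; 0 0.0057 0.0078 0 0; 0 0.0053 0.008 0 0; 0 0.0049 0.0083 0 0; 0 0.0044 0.0086 0 0"}}

```text
time_s: 17.02
position: [0.4794, 0.0326, 0.1592]
tool_rot: [0.002, 0.716, -0.698, -0.001]
ft_force: [-1.1, -5.3, 3.6]
gripper_width: 0.0075
grip_force: 33.8
```

Emit:
{"method": "servo_tool", "body": {"targets": "0 0.004 0.0088 0 0; 0 0.0035 0.009 0 0; 0 0 0 0 0; 0 0 0 0 0"}}

```text
time_s: 17.35
position: [0.4712, 0.0325, 0.1401]
tool_rot: [0.003, 0.716, -0.698, -0.001]
ft_force: [-0.3, -5.1, -2.3]
gripper_width: 0.0076
grip_force: 33.4
```

Emit:
{"method": "servo_tool", "body": {"targets": "0.0005 0.0018 0.006 0 0; 0 0.0018 0.006 0 0; 0 0.0012 0.005 0 0; 0 0 0 0 0; 0 0 0 0 0"}}

```text
time_s: 17.77
position: [0.4663, 0.0323, 0.1238]
tool_rot: [0.002, 0.716, -0.698, -0.002]
ft_force: [-3.7, -4.8, -1.7]
gripper_width: 0.0069
grip_force: 33.7
```

Emit:
{"method": "servo_tool", "body": {"targets": "0 0.0008 0.003 0 0; 0 0.0006 0.0025 0 0; 0 0 0 0 0; 0 0 0 0 0"}}

```text
time_s: 18.1
position: [0.4652, 0.0323, 0.1189]
tool_rot: [0.002, 0.716, -0.698, -0.002]
ft_force: [-4.8, -3.5, -0.3]
gripper_width: 0.0072
grip_force: 33.8
```

Emit:
{"method": "servo_tool", "body": {"targets": "0 0.0005 0.0015 0 0; 0 0 0.001 0 0; 0 0 0 0 0; 0 0 0 0 0"}}

```text
time_s: 18.43
position: [0.4646, 0.0323, 0.1166]
tool_rot: [0.002, 0.716, -0.698, -0.002]
ft_force: [-5.2, -3.7, 1.5]
gripper_width: 0.0075
grip_force: 34.2
```

Emit:
{"method": "servo_tool", "body": {"targets": "0 0.0002 0.001 0 0; 0 0 0 0 0; 0 0 0 0 0"}}

```text
time_s: 18.68
position: [0.4644, 0.0323, 0.1157]
tool_rot: [0.002, 0.716, -0.698, -0.002]
ft_force: [-4.4, -3.8, 1.8]
gripper_width: 0.0071
grip_force: 34.2
```

Emit:
{"method": "servo_tool", "body": {"targets": "0 0.0002 0.001 0 0; 0 0 0 0 0; 0 0 0 0 0"}}

```text
time_s: 18.93
position: [0.4643, 0.0323, 0.1147]
tool_rot: [0.002, 0.716, -0.698, -0.002]
ft_force: [-4.8, -4.8, 1.5]
gripper_width: 0.0075
grip_force: 34.2
```

Emit:
{"method": "servo_tool", "body": {"targets": "0 0 0.001 0 0; 0 0 0 0 0; 0 0 0 0 0"}}

```text
time_s: 19.18
position: [0.464, 0.0323, 0.1137]
tool_rot: [0.002, 0.716, -0.698, -0.002]
ft_force: [-4.4, -4.7, 1.9]
gripper_width: 0.0078
grip_force: 34.3
```

Emit:
{"method": "servo_tool", "body": {"targets": "0 0 0.001 0 0; 0 0 0 0 0; 0 0 0 0 0"}}

```text
time_s: 19.43
position: [0.4638, 0.0323, 0.1126]
tool_rot: [0.003, 0.716, -0.698, -0.002]
ft_force: [-6.7, -4.9, 1.4]
gripper_width: 0.0075
grip_force: 34.3
```

Run:
```python
from h import *
c,im,d=cam("wrist"); save("w6",im)
v,u=np.nonzero(d>0); P=world(c,u,v,d[v,u])
for lo,hi in ((-.03,-.01),(-.01,.01)):
    q=P[(np.abs(P[:,0]-.464)<.015)&(P[:,1]>lo)&(P[:,1]<hi)&(P[:,2]>.085)&(P[:,2]<.13)]
    print("bar",len(q),np.percentile(q,[5,50,95],axis=0).round(4).tolist())
q=P[(np.abs(P[:,1])<.06)&(np.abs(P[:,0]-.455)<.03)&(P[:,2]<.08)]; print("hob top",np.median(q[:,2]))
```

```text
bar 1482 [[0.4614, -0.0292, 0.1081], [0.4655, -0.0205, 0.1107], [0.4696, -0.0112, 0.112]]
bar 1219 [[0.4609, -0.0091, 0.1086], [0.4649, -0.0003, 0.1107], [0.4688, 0.009, 0.112]]
hob top 0.0612931667542258
```

View pics/w6.png

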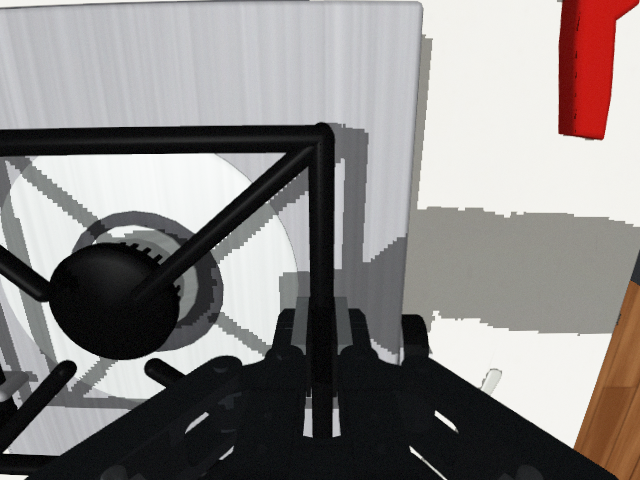

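The bar at px (320,250) has its centre at about 106.5 mm, so it has around 2.5 mm left to go. The cap at (115,300) is undisturbed.

Emit:
{"method": "servo_tool", "body": {"targets": "0 0.0003 0.001 0 0; 0 0 0 0 0; 0 0 0.0005 0 0; 0 0 0 0 0"}}

```text
time_s: 19.82
position: [0.4636, 0.0323, 0.1112]
tool_rot: [0.003, 0.716, -0.698, -0.002]
ft_force: [-5.9, -4.1, 3.2]
gripper_width: 0.0076
grip_force: 34.3
```

Emit:
{"method": "servo_tool", "body": {"targets": "0 0.0002 0.0007 0 0; 0 0 0 0 0; 0 0 0 0 0"}}

```text
time_s: 20.07
position: [0.4635, 0.0323, 0.1109]
tool_rot: [0.002, 0.716, -0.698, -0.002]
ft_force: [-7.1, -4.1, 5.2]
gripper_width: 0.0081
grip_force: 34.6
```

Emit:
{"method": "servo_tool", "body": {"targets": "0 0 0.0007 0 0; 0 0 0 0 0; 0 0 0 0 0"}}

```text
time_s: 20.32
position: [0.4635, 0.0323, 0.1106]
tool_rot: [0.002, 0.716, -0.698, -0.002]
ft_force: [-7.8, -4.7, 9.0]
gripper_width: 0.0078
grip_force: 35.0
```

Emit:
{"method": "servo_tool", "body": {"targets": "0 0.0003 0.0007 0 0; 0 0 0 0 0; 0 0 0 0 0"}}

```text
time_s: 20.57
position: [0.4635, 0.0323, 0.1105]
tool_rot: [0.002, 0.716, -0.698, -0.002]
ft_force: [-8.1, -4.8, 11.2]
gripper_width: 0.0071
grip_force: 35.4
```

Emit:
{"method": "servo_tool", "body": {"targets": "0 0 0 0 0.2; 0 0 0 0 0.25; 0 0 0 0 0.25; 0 0 0 0 0.25"}}

```text
time_s: 20.9
position: [0.4666, 0.0329, 0.1101]
tool_rot: [-0.001, 0.716, -0.698, -0.0]
ft_force: [-0.2, 0.3, -0.1]
gripper_width: 0.0212
grip_force: 0.0
```

Emit:
{"method": "servo_tool", "body": {"targets": "0 0 -0.01 0 0.25; 0 0 -0.03 0 0.25; 0 0 -0.04 0 0.25; 0 0 0 0 0; 0 0 0 0 0"}}

```text
time_s: 21.32
position: [0.4692, 0.0324, 0.1938]
tool_rot: [-0.003, 0.716, -0.698, 0.003]
ft_force: [-0.7, -0.3, -0.5]
gripper_width: 0.0002
grip_force: 0.0
```

Emit:
{"method": "servo_tool", "body": {"targets": "0 0 0 0 0; 0 0 0 0 0; 0 0 0 0 0"}}

```text
time_s: 21.57
position: [0.4651, 0.0325, 0.1889]
tool_rot: [0.001, 0.716, -0.698, -0.001]
ft_force: [-0.0, -0.2, -0.0]
gripper_width: 0.0002
grip_force: 0.0
```

```bash
cat > fin.py <<'E'
from h import *
o=manip.observe(); print(o["position"],o["ft_force"],o["gripper_width"],o["time_s"])
c,im,d=cam("wrist"); save("w7",im)
v,u=np.nonzero(d>0); P=world(c,u,v,d[v,u])
for lo,hi in ((-.03,-.01),(0,.02),(.03,.05)):
    q=P[(np.abs(P[:,0]-.4645)<.015)&(P[:,1]>lo)&(P[:,1]<hi)&(P[:,2]>.085)&(P[:,2]<.13)]
    if len(q): print("bar",len(q),np.percentile(q,[5,50,95],axis=0).round(4).tolist())
q=P[(np.abs(P[:,1])<.06)&(np.abs(P[:,0]-.45)<.04)&(P[:,2]<.08)]; print("hob top",np.median(q[:,2]))
m=(np.hypot(P[:,0]-.555,P[:,1]-.030)<.022)&(P[:,2]>.09)&(P[:,2]<.1); q=P[m]
if len(q)>50: print("cap",len(q),np.linalg.lstsq(np.c_[q[:,:2]-[.555,.03],np.ones(len(q))],q[:,2],rcond=None)[0])
E
python3 fin.py
```

```text
[0.46511531 0.0325288  0.18893309] [-0.02801653 -0.17690445 -0.03285832] 0.00021073172481384276 21.5667
bar 647 [[0.4609, -0.0293, 0.1062], [0.4652, -0.0205, 0.1088], [0.4695, -0.0111, 0.1103]]
bar 506 [[0.4604, 0.001, 0.1069], [0.4642, 0.0099, 0.109], [0.4681, 0.0189, 0.1103]]
bar 457 [[0.4594, 0.0311, 0.1064], [0.4634, 0.0398, 0.1089], [0.4674, 0.049, 0.1103]]
hob top 0.061294529942844615
cap 3580 [0.00030412 0.00146843 0.095925  ]
```

Bar top reads 110.3 mm with about 1 mm of camera bias, against 108.5 mm expected fully down. I'll confirm with a light press from above using shut fingers.

Emit:
{"method": "servo_tool", "body": {"targets": "0 0.0015 0.02 0 0; 0 0 0.02 0 0; 0 0 0.013 0 0; 0 0 0 0 0; 0 0 0 0 0"}}

```text
time_s: 22.03
position: [0.4634, 0.0325, 0.136]
tool_rot: [0.001, 0.716, -0.698, -0.001]
ft_force: [0.6, 1.2, -0.0]
gripper_width: -0.0001
grip_force: 0.0
```

Emit:
{"method": "servo_tool", "body": {"targets": "0 0 0.002 0 0; 0 0 0.001 0 0; 0 0 0.001 0 0; 0 0 0 0 0; 0 0 0 0 0"}}

```text
time_s: 22.45
position: [0.4652, 0.0323, 0.1338]
tool_rot: [-0.0, 0.716, -0.698, 0.0]
ft_force: [0.4, 0.4, -0.1]
gripper_width: 0.0001
grip_force: 0.0
```

Emit:
{"method": "servo_tool", "body": {"targets": "0 0 0.0007 0 0; 0 0 0 0 0; 0 0 0 0 0"}}

```text
time_s: 22.7
position: [0.4649, 0.0324, 0.1327]
tool_rot: [-0.0, 0.716, -0.698, 0.0]
ft_force: [0.3, -0.9, -1.1]
gripper_width: 0.0001
grip_force: 0.0
```

Emit:
{"method": "servo_tool", "body": {"targets": "0 0 0.001 0 0; 0 0 0.001 0 0; 0 0 0 0 0; 0 0 0 0 0"}}

```text
time_s: 23.03
position: [0.4648, 0.0324, 0.1305]
tool_rot: [0.0, 0.716, -0.698, -0.0]
ft_force: [-0.4, 0.2, -0.0]
gripper_width: -0.0006
grip_force: 0.0
```

Emit:
{"method": "servo_tool", "body": {"targets": "0 0 0.0007 0 0; 0 0 0 0 0; 0 0 0 0 0"}}

```text
time_s: 23.28
position: [0.4648, 0.0323, 0.1304]
tool_rot: [0.0, 0.716, -0.698, 0.0]
ft_force: [-0.8, -0.7, 5.2]
gripper_width: 0.0001
grip_force: 2.5
```

Emit:
{"method": "servo_tool", "body": {"targets": "0 0 0.0007 0 0; 0 0 0 0 0; 0 0 0 0 0"}}

```text
time_s: 23.53
position: [0.4649, 0.0324, 0.1302]
tool_rot: [0.0, 0.716, -0.698, 0.0]
ft_force: [-3.1, 1.1, 9.8]
gripper_width: 0.0001
grip_force: 4.7
```

It stops hard at TCP 0.1304, so the bar top is at 108.4 mm and the support is fully down. Now I'll retreat.

Emit:
{"method": "servo_tool", "body": {"targets": "0 0 -0.02 0 0; 0 0 -0.035 0 0; 0 0 -0.04 0 0; 0 0 0 0 0; 0 0 0 0 0"}}

```text
time_s: 23.95
position: [0.4673, 0.0322, 0.227]
tool_rot: [-0.002, 0.716, -0.698, 0.003]
ft_force: [0.2, 1.2, -0.5]
gripper_width: -0.0001
grip_force: 0.0
```

Emit:
{"method": "servo_tool", "body": {"targets": "0 0 0 0 0; 0 0 0 0 0; 0 0 0 0 0"}}

```text
time_s: 24.2
position: [0.4636, 0.0324, 0.2225]
tool_rot: [0.001, 0.716, -0.698, -0.001]
ft_force: [0.6, 0.3, -0.2]
gripper_width: -0.0002
grip_force: 0.0
```

```bash
python3 fin.py && python3 -c "
from plant import manip
print(manip.sign_off())"
```

```text
[0.46359212 0.03243205 0.22246449] [ 0.55575862  0.33571256 -0.2022358 ] -0.00022776060286134348 24.2
bar 488 [[0.4607, -0.0293, 0.1056], [0.4651, -0.0207, 0.1088], [0.4695, -0.0112, 0.1103]]
bar 392 [[0.4603, 0.001, 0.1068], [0.4642, 0.0096, 0.109], [0.4681, 0.0191, 0.1105]]
bar 355 [[0.4595, 0.031, 0.1066], [0.4635, 0.04, 0.1089], [0.4675, 0.0492, 0.1102]]
hob top 0.06125306847176183
cap 2813 [-0.00030289  0.00139053  0.09593371]
the job is handed in; nothing more can be done
None
```

The burner cap is level and fully home on its pin and let go of, the pan support is fully down over it, nothing else was touched, and the job was handed in at about 24 s with the arm clear.

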